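# Steady the rocking procedure plate

## Task

The stainless procedure plate rocks on its frame. With the fingertips press down on its corners in turn until you find the one that gives, then press that corner's blue-ended levelling tab down flat and press the same corner firmly once more to make sure that it is now carried. Leave the other three tabs up, do not lift or shift the plate, and leave the dish and all the vials, bottles and tools where they are.

Things in the scene. Friction and masses are not known exactly. Their poses are not given: they have to be found in the camera images.
- frame_mid (a point): centre, at table height, of the low white steel frame (200 x, 260 y mm) under the plate, fixed to the table. Its x axis points roughly away from the robot, y to the left, z up; near, far, left, right are along these. Four look-alike rubber buffers stand on it at x +-80, y +-85 mm, tops 50 mm above the table. One, different each time, has perished.
- plate: the flat stainless plate, 200 (x) x 260 (y) x 4 mm, 1.6 kg give or take a quarter, which lies loose on the four buffers; its axes are those of the frame. Origin at the centre of its underside, 50 mm above the table; top face at 54 mm.
- corner_nl (a point): the near left corner of the plate: a point on its top face just outside the buffer, 20 mm in from the end edge and 30 mm from the side edge. A sound corner does not give. The one over the perished buffer sinks 4 to 5 mm under about 5 N, then stops, and springs back when let go. With its own tab flat it sinks no more than about 1.5 mm. Press with 6 to 20 N.
- corner_nr (a point): the near right corner of the plate: a point on its top face just outside the buffer, 20 mm in from the end edge and 30 mm from the side edge. A sound corner does not give. The one over the perished buffer sinks 4 to 5 mm under about 5 N, then stops, and springs back when let go. With its own tab flat it sinks no more than about 1.5 mm. Press with 6 to 20 N.
- corner_fl (a point): the far left corner of the plate: a point on its top face just outside the buffer, 20 mm in from the end edge and 30 mm from the side edge. A sound corner does not give. The one over the perished buffer sinks 4 to 5 mm under about 5 N, then stops, and springs back when let go. With its own tab flat it sinks no more than about 1.5 mm. Press with 6 to 20 N.
- corner_fr (a point): the far right corner of the plate: a point on its top face just outside the buffer, 20 mm in from the end edge and 30 mm from the side edge. A sound corner does not give. The one over the perished buffer sinks 4 to 5 mm under about 5 N, then stops, and springs back when let go. With its own tab flat it sinks no more than about 1.5 mm. Press with 6 to 20 N.
- pad_nl (a point): centre of the top of the blue thumb pad (24 x 26 mm) of the near left levelling tab, 56 mm from its pin. The tab (steel lever, 22 mm wide, 68 mm long) sticks out to the left from under that corner. Raised, the pad is 36 to 42 mm above the table; pressed straight down it swings down and outwards until level, top 14 mm above the table. It takes 2 to 8 N and stays where it is left.
- tab_nl (a joint): angle of the near left tab in rad: 0 = raised (29 degrees above level; starts at 0 to 0.06), 0.5 = flat (level, at its stop). The pin lies along the frame's x axis, 12 mm above the table, 6 mm inside the plate's left edge, at x = -80 mm.
- pad_nr (a point): centre of the top of the blue thumb pad (24 x 26 mm) of the near right levelling tab, 56 mm from its pin. The tab (steel lever, 22 mm wide, 68 mm long) sticks out to the right from under that corner. Raised, the pad is 36 to 42 mm above the table; pressed straight down it swings down and outwards until level, top 14 mm above the table. It takes 2 to 8 N and stays where it is left.
- tab_nr (a joint): angle of the near right tab in rad: 0 = raised (29 degrees above level; starts at 0 to 0.06), 0.5 = flat (level, at its stop). The pin lies along the frame's x axis, 12 mm above the table, 6 mm inside the plate's right edge, at x = -80 mm.
- pad_fl (a point): centre of the top of the blue thumb pad (24 x 26 mm) of the far left levelling tab, 56 mm from its pin. The tab (steel lever, 22 mm wide, 68 mm long) sticks out to the left from under that corner. Raised, the pad is 36 to 42 mm above the table; pressed straight down it swings down and outwards until level, top 14 mm above the table. It takes 2 to 8 N and stays where it is left.
- tab_fl (a joint): angle of the far left tab in rad: 0 = raised (29 degrees above level; starts at 0 to 0.06), 0.5 = flat (level, at its stop). The pin lies along the frame's x axis, 12 mm above the table, 6 mm inside the plate's left edge, at x = +80 mm.
- pad_fr (a point): centre of the top of the blue thumb pad (24 x 26 mm) of the far right levelling tab, 56 mm from its pin. The tab (steel lever, 22 mm wide, 68 mm long) sticks out to the right from under that corner. Raised, the pad is 36 to 42 mm above the table; pressed straight down it swings down and outwards until level, top 14 mm above the table. It takes 2 to 8 N and stays where it is left.
- tab_fr (a joint): angle of the far right tab in rad: 0 = raised (29 degrees above level; starts at 0 to 0.06), 0.5 = flat (level, at its stop). The pin lies along the frame's x axis, 12 mm above the table, 6 mm inside the plate's right edge, at x = +80 mm.
- dish: open green plastic instrument dish, 56 x 105 x 22 mm, standing loose in the middle of the plate; origin at the centre of its underside. Leave it alone.
- amber_vial: amber vial, diameter 34 mm, 62 mm tall, standing on the table beside the frame, between the two left tabs; origin at its foot. Leave it alone.
- clear_vial: clear vial with a red cap, diameter 28 mm, 52 mm tall, standing on the table beside the frame, between the two right tabs; origin at its foot. Leave it alone.
- brown_bottle: brown bottle with a white cap, diameter 56 mm, 105 mm tall; origin at its foot. Leave it alone.
- dropper_bottle: white bottle with a green label, diameter 46 mm, 100 mm tall; origin at its foot. Leave it alone.
- blue_jar: amber jar with a blue label and a brass cap, diameter 44 mm, 70 mm tall; origin at its foot. Leave it alone.
- carton: yellow carton lying on its side, 50 x 120 x 42 mm; origin at the centre of its underside. Leave it alone.
- forceps: steel artery forceps lying flat on the far side of the table, 150 mm long; origin at mid-length on the table. Leave it alone.

How it is judged:
On the way, in this order (a step that is already met when the one before it is completed fails the run):
1. a finger presses the corner that gives and it sinks (contact force between the fingers and plate above 3 N and value of joint each of tab_nl, tab_nr, tab_fl, tab_fr below 0.15 rad and z of any of corner_nl, corner_nr, corner_fl, corner_fr in the frame of frame_mid below 0.0515 m), for 0.05 s.
2. the fingers have pressed one tab flat, the other three are still raised (((value of joint tab_nl above 0.44 rad and value of joint each of tab_nr, tab_fl, tab_fr below 0.15 rad and contact force between the fingers and tab_nl above 0.5 N) or (value of joint tab_nr above 0.44 rad and value of joint each of tab_nl, tab_fl, tab_fr below 0.15 rad and contact force between the fingers and tab_nr above 0.5 N) or (value of joint tab_fl above 0.44 rad and value of joint each of tab_nl, tab_nr, tab_fr below 0.15 rad and contact force between the fingers and tab_fl above 0.5 N) or (value of joint tab_fr above 0.44 rad and value of joint each of tab_nl, tab_nr, tab_fl below 0.15 rad and contact force between the fingers and tab_fr above 0.5 N))), for 0.05 s.
3. the same corner is pressed again: it stays up, carried by its tab (((value of joint tab_nl above 0.44 rad and value of joint each of tab_nr, tab_fl, tab_fr below 0.15 rad and contact force between the fingers and plate above 3 N and contact force between tab_nl and plate above 2 N and z of corner_nl in the frame of frame_mid above 0.052 m) or (value of joint tab_nr above 0.44 rad and value of joint each of tab_nl, tab_fl, tab_fr below 0.15 rad and contact force between the fingers and plate above 3 N and contact force between tab_nr and plate above 2 N and z of corner_nr in the frame of frame_mid above 0.052 m) or (value of joint tab_fl above 0.44 rad and value of joint each of tab_nl, tab_nr, tab_fr below 0.15 rad and contact force between the fingers and plate above 3 N and contact force between tab_fl and plate above 2 N and z of corner_fl in the frame of frame_mid above 0.052 m) or (value of joint tab_fr above 0.44 rad and value of joint each of tab_nl, tab_nr, tab_fl below 0.15 rad and contact force between the fingers and plate above 3 N and contact force between tab_fr and plate above 2 N and z of corner_fr in the frame of frame_mid above 0.052 m))), for 0.05 s.
At the end, for the whole second after the job is handed in: The tab of the corner that gave lies flat (above 0.44 of 0.5 rad) and the other three are still raised (below 0.15 rad); the plate lies at rest and level on its frame, within 8 mm and 0.05 rad of its place; nothing else has moved more than 20 mm (((value of joint tab_nl above 0.44 rad and value of joint each of tab_nr, tab_fl, tab_fr below 0.15 rad) or (value of joint tab_nr above 0.44 rad and value of joint each of tab_nl, tab_fl, tab_fr below 0.15 rad) or (value of joint tab_fl above 0.44 rad and value of joint each of tab_nl, tab_nr, tab_fr below 0.15 rad) or (value of joint tab_fr above 0.44 rad and value of joint each of tab_nl, tab_nr, tab_fl below 0.15 rad)) and horizontal distance between plate and frame_mid below 0.008 m and angle between the x axis of plate and the x axis of frame_mid, either way round below 0.05 rad and height (world z) of plate between 0.047 and 0.053 m and angle between plate's own z axis and vertical below 0.015 rad and linear speed of plate below 0.02 m/s and distance of each of dish, amber_vial, clear_vial, brown_bottle, dropper_bottle, blue_jar, carton, forceps from where it was at the start of the episode below 0.02 m); the robot touches nothing.
It fails at once if the plate is lifted or pushed off its place (height (world z) of plate above 0.058 m or horizontal distance between plate and frame_mid above 0.015 m).
It fails at once if a second tab is pressed (value of joint each of tab_nl, tab_nr above 0.25 rad or value of joint each of tab_fl, tab_nl above 0.25 rad or value of joint each of tab_fl, tab_nr above 0.25 rad or value of joint each of tab_fl, tab_fr above 0.25 rad or value of joint each of tab_fr, tab_nl above 0.25 rad or value of joint each of tab_fr, tab_nr above 0.25 rad).
It fails at once if a bystander is lifted, knocked over or moved more than 20 mm (distance of any of dish, amber_vial, clear_vial, brown_bottle, dropper_bottle, blue_jar, carton, forceps from where it was at the start of the episode above 0.02 m or angle between any of dish, amber_vial, clear_vial, brown_bottle, dropper_bottle, blue_jar, carton, forceps's own z axis and vertical above 0.3 rad).
It also fails if it takes over 48 s, if anything falls off the work surface, if the arm or the gripper's body presses on something with over 40 N, if the wrist force passes 120 N, or if a joint passes its speed limit or range.

## Robot

A 6-joint arm with a two-finger parallel gripper is mounted at the origin on the work surface. World frame = base frame: x ahead of the robot, y to its left, z up, the work surface at z = 0. Lengths are in m, angles in rad, forces in N, time in s.
With the tool pointing down it reaches from about 0.375 to 0.975 m from the base axis. Payload 3.8 kg.
Tool frame: the origin (TCP) lies between the finger pads; the fingertips stand 11 mm ahead of it and the grasp point (between the pads) lies 8 mm behind it (r.tip_extent is the z of the fingertips in the tool frame, in m); z points along the fingers, y is the direction in which the jaws open and shut (so a half turn about z gives the same grasp; the last joint's range is limited). The gripper opens to 88 mm and grips with 3 to 60 N. Pads are 18 mm wide; open, the fingers measure 123 mm over their backs; the gripper's body (75 mm by 187 mm) begins 45 mm behind the grasp point.
Start: joints at [-1.192, 0.264, 1.604, -0, 1.274, -0.037], TCP at [0.273, -0.617, 0.25] pointing down, gripper open.
Joint ranges: [-2.63, 2.63], [-0.94, 2.18], [0.31, 2.57], [-1.31, 4.45], [0, 2.66], [-2.55, 2.55]. Speed limits (rad/s): [2.57, 2.57, 3.14, 3.14, 3.14, 3.14].

## Interface

Orientations are given as a rotation vector (axis times angle).
In Python, from rig import status, eyes, job, r gives the robot as it stands.
- The arm moves only by the tool drive_tool, never from a script. Its argument "series" is one flat list of numbers, 7 for each row, row after row: the shift along the tool's x, y, z in m, then the turn, a rotation vector about the tool's x, y, z in degrees, then the closure, from 0 (fully open) to 1 (shut). In form: [tx, ty, tz, rx, ry, rz, gripper, tx, ty, tz, rx, ry, rz, gripper, ...]. A call has 1 to 20 rows; each row is the pose to reach, as a shift and turn from the pose commanded when the call began, along the tool's axes at that moment; what a row does not reach only later rows make up. A row lasts 1/12 s, in which the tool goes at most 41.7 mm and 7.16 degrees, less where a joint would pass 70% of its speed; a pose out of reach is approached as far as the arm can. A call with a gripper value outside its range is refused whole. The fingers move at their own pace and stop on an object; "squeeze" is the grip in N (left out, the last holds). Time passes only in rows, so rows that repeat a pose let the fingers close. It gives the time, the measured TCP pose, the force and the opening at its end, in the units of the state.
- status.observe(): the state, without advancing time (a new reading comes with each control period).
- eyes.camera(name): name is "side" or "top"; returns a dict with "image" (420x560x3 uint8, red, green, blue), "intrinsics" (3x3 intrinsics, pixels), "R" (3x3) and "t" (3): a world point X has camera coordinates R X + t. Camera axes: x right, y down, z forward; pixel columns grow to the right and rows downward; lengths in m; the calibration is good to about 2 mm. A picture is of the moment at which its call begins. There is no depth.
- job.close_job(): hands the job in, once; it reports no verdict.
The state is a dict: "time_s": time; "joint_pos": joint angles; "joint_vel": joint speeds; "effort": joint torques, N m; "tcp_pos": TCP position; "tcp_rot": TCP orientation; "wrist_force": force on the tool from outside, world axes, zero at the start; "wrist_torque": the same for the moment, N m; "width": finger opening in m.
Only numpy, scipy, OpenCV 4.12 (cv2) and the standard library are available. Lean on these libraries where they do the work, as an engineer would, in place of code of your own. Each camera call takes 0.05 s, during which the arm holds its last target.

## Working session

There is one attempt and no reset: what is moved stays moved. The work goes in short steps, Python scripts to look and compute and a tool call to move; the robot and the scene stay as the last step left them, time stands still between calls to the robot, and variables do not carry over. Pictures are saved under pics/ and viewed, and the job is handed in when it is done.

Besides the shell and the picture viewer there is one more tool, called after ">>>" as a command line: name --argument value ..., lists and objects as JSON in quotes. drive_tool: Moves the arm, as the interface text tells. Its arguments: {"type":"object","properties":{"series":{"type":"array","items":{"type":"number"}},"squeeze":{"type":"number"}},"required":["series"]}

```bash
mkdir -p pics; ls
python3 - <<'E'
from rig import status, eyes, job, r
import cv2,numpy as np
s=status.observe(); print(s); print(r.tip_extent)
for n in("side","top"):
    c=eyes.camera(n); cv2.imwrite(f"pics/{n}0.png",c["image"][:,:,::-1]); print(n,c["intrinsics"],c["R"],c["t"])
E
```

```text
pics
{'time_s': 0.0, 'joint_pos': array([-1.19190782e+00,  2.64725757e-01,  1.60536573e+00, -3.85237628e-05,
        1.27370395e+00, -3.69323171e-02]), 'joint_vel': array([ 0.00342189, -0.00026454,  0.00100233, -0.00076873, -0.00141406,
       -0.00139278]), 'effort': array([ 5.27100510e-04, -5.02107954e+01, -3.56878316e+01,  7.29521457e-02,
        2.95367127e-02, -1.98306552e-04]), 'tcp_pos': array([ 0.27237298, -0.61685538,  0.24841091]), 'tcp_rot': array([-3.07181497e+00, -6.48044848e-01,  6.45283525e-04]), 'wrist_force': array([0.30888176, 0.52698164, 0.02497235]), 'wrist_torque': array([ 0.0149931 ,  0.06174027, -0.08299257]), 'width': 0.08839546827040502}
0.011
side [[416.9856309    0.         275.78459133]
 [  0.         416.9856309  211.23285396]
 [  0.           0.           1.        ]] [[-0.88227868 -0.47055859 -0.01260758]
 [-0.29784151  0.57878068 -0.75914647]
 [ 0.36451991 -0.66602368 -0.65079773]] [0.51706595 0.21495634 0.99579973]
top [[543.80254825   0.         288.04210434]
 [  0.         543.80254825 213.83049505]
 [  0.           0.           1.        ]] [[ 0.01290787 -0.99991531 -0.00166023]
 [-0.99110609 -0.01257418 -0.13247871]
 [ 0.13244661  0.00335548 -0.99118446]] [-0.02266818  0.58705638  1.35672855]
```

View pics/top0.png

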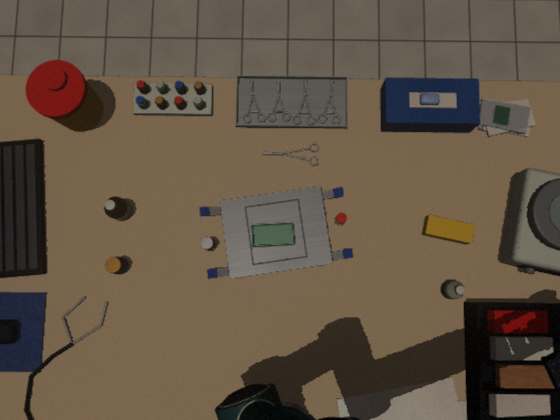

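View pics/side0.png

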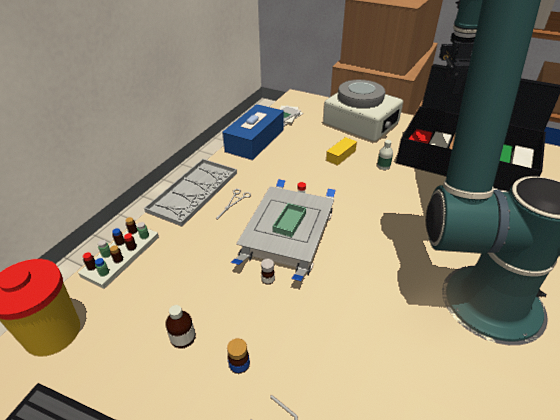

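Run:
```python
import cv2
i=cv2.imread("pics/top0.png"); c=i[110:330,160:400]; cv2.imwrite("pics/topz.png",cv2.resize(c,None,fx=2.7,fy=2.7,interpolation=cv2.INTER_CUBIC))
```

```text
(no output)
```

View pics/topz.png

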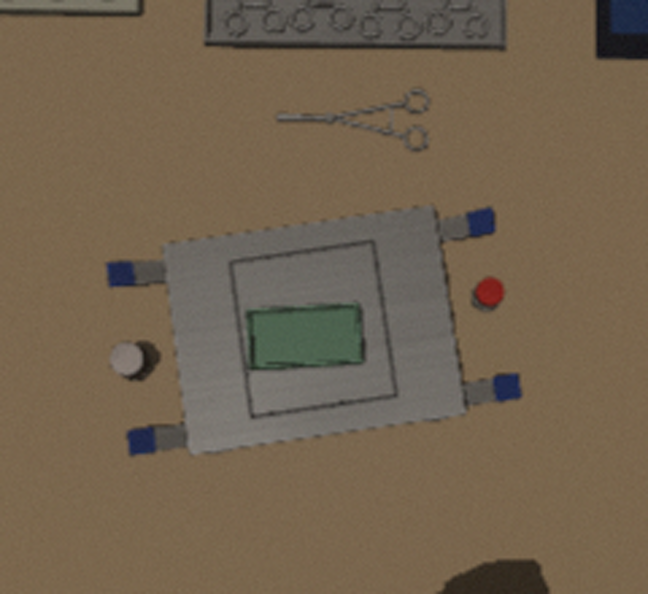

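```bash
cat > h.py <<'E'
from rig import status, eyes, job, r
import numpy as np, cv2
from scipy.spatial.transform import Rotation as Ro
def ray(c,uv,z):
    K,R,t=c["intrinsics"],c["R"],c["t"]
    d=R.T@np.linalg.solve(K,[*uv,1]); o=-R.T@t
    return o+d*(z-o[2])/d[2]
def proj(c,X):
    p=c["intrinsics"]@(c["R"]@np.asarray(X)+c["t"]); return p[:2]/p[2]
E
python3 - <<'E'
from h import *
c=eyes.camera("top")
px={'fl':(165,243),'fr':(434,206),'nr':(465,413),'nl':(191,454)}
loc={'fl':(.1,.13),'fr':(.1,-.13),'nr':(-.1,-.13),'nl':(-.1,.13)}
A=[];B=[]
for k in px:
    u=(160+px[k][0]/2.7,110+px[k][1]/2.7); w=ray(c,u,.054); print(k,w.round(4)); A.append(loc[k]);B.append(w[:2])
A=np.array(A);B=np.array(B); m=B.mean(0); 
th=np.arctan2(sum(A[:,0]*(B-m)[:,1]-A[:,1]*(B-m)[:,0]),sum((A*(B-m)).sum(1)))
R2=np.array([[np.cos(th),-np.sin(th)],[np.sin(th),np.cos(th)]])
print(m,np.degrees(th),(B-(A@R2.T+m)).round(4))
s=eyes.camera("side"); im=s["image"][:,:,::-1].copy()
for z in(.054,):
  for a in A: cv2.circle(im,tuple(int(v) for v in proj(s,[*(R2@a+m),z])),2,(0,0,255),-1)
cv2.imwrite("pics/chk.png",cv2.resize(im[170:280,210:350],None,fx=5,fy=5))
sgn={'nl':(-1,1),'nr':(-1,-1),'fl':(1,1),'fr':(1,-1)}
T=status.observe(); Rt=Ro.from_rotvec(T["tcp_rot"]).as_matrix(); print(Rt.round(3))
for k,(a,b) in sgn.items():
  print(k,'corner',(R2@[a*.08,b*.1]+m).round(4),'pad',(R2@[a*.08,b*.18]+m).round(4),'padup',(R2@[a*.08,b*.173]+m).round(4))
E
```

```text
fl [0.6187 0.1558 0.054 ]
fr [ 0.6574 -0.0979  0.054 ]
nr [ 0.4624 -0.1276  0.054 ]
nl [0.4213 0.1259 0.054 ]
[0.53992651 0.01406245] 8.826217800090468 [[-0.0001 -0.0021]
 [-0.0013  0.0012]
 [ 0.0013  0.0021]
 [ 0.0001 -0.0012]]
[[ 0.915  0.404 -0.001]
 [ 0.404 -0.915  0.001]
 [ 0.    -0.001 -1.   ]]
nl corner [0.4455 0.1006] pad [0.4333 0.1797] padup [0.4343 0.1727]
nr corner [ 0.4762 -0.097 ] pad [ 0.4885 -0.1761] padup [ 0.4874 -0.1692]
fl corner [0.6036 0.1252] pad [0.5914 0.2042] padup [0.5924 0.1973]
fr corner [ 0.6343 -0.0725] pad [ 0.6466 -0.1515] padup [ 0.6455 -0.1446]
```

View pics/chk.png

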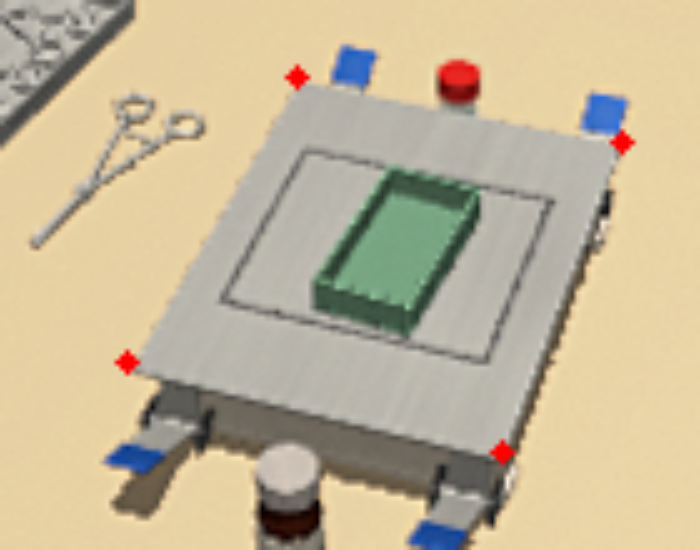

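>>> drive_tool --series '[0.397, -0.393, 0.12, 0, 0, 15, 1, 0.397, -0.393, 0.12, 0, 0, 15, 1, 0.397, -0.393, 0.12, 0, 0, 15, 1, 0.397, -0.393, 0.12, 0, 0, 15, 1, 0.397, -0.393, 0.12, 0, 0, 15, 1, 0.397, -0.393, 0.12, 0, 0, 15, 1, 0.397, -0.393, 0.12, 0, 0, 15, 1, 0.397, -0.393, 0.12, 0, 0, 15, 1, 0.397, -0.393, 0.12, 0, 0, 15, 1, 0.397, -0.393, 0.12, 0, 0, 15, 1, 0.397, -0.393, 0.12, 0, 0, 15, 1, 0.397, -0.393, 0.12, 0, 0, 15, 1, 0.397, -0.393, 0.12, 0, 0, 15, 1, 0.397, -0.393, 0.12, 0, 0, 15, 1, 0.397, -0.393, 0.12, 0, 0, 15, 1, 0.397, -0.393, 0.12, 0, 0, 15, 1, 0.397, -0.393, 0.12, 0, 0, 15, 1, 0.397, -0.393, 0.12, 0, 0, 15, 1, 0.397, -0.393, 0.12, 0, 0, 15, 1]' --squeeze 10

```text
time_s: 1.78
tcp_pos: [0.477, -0.0989, 0.1301]
tcp_rot: [3.132, 0.239, 0.001]
wrist_force: [0.3, 0.5, 1.1]
width: 0.0007
```

Run:
```python
from h import *
s=status.observe(); print(s["time_s"],s["tcp_pos"],s["wrist_force"],s["width"]); print(Ro.from_rotvec(s["tcp_rot"]).as_matrix().round(3))
```

```text
1.7833 [ 0.47704007 -0.09890473  0.13012354] [0.31652186 0.49842083 1.10361545] 0.0007052189838864246
[[ 0.988  0.151  0.001]
 [ 0.151 -0.988 -0.   ]
 [ 0.001  0.001 -1.   ]]
```

>>> drive_tool --series '[0, 0, 0.035, 0, 0, 0, 1, 0, 0, 0.055, 0, 0, 0, 1, 0, 0, 0.061, 0, 0, 0, 1, 0, 0, 0.061, 0, 0, 0, 1, 0, 0, 0.061, 0, 0, 0, 1]'

```text
time_s: 2.2
tcp_pos: [0.4772, -0.0984, 0.0692]
tcp_rot: [3.132, 0.24, 0.0]
wrist_force: [0.5, 0.1, 0.9]
width: 0.0005
```

>>> drive_tool --series '[0, 0, 0.002, 0, 0, 0, 1, 0, 0, 0.004, 0, 0, 0, 1, 0, 0, 0.004, 0, 0, 0, 1]'

```text
time_s: 2.45
tcp_pos: [0.4778, -0.0979, 0.0655]
tcp_rot: [3.132, 0.241, 0.003]
wrist_force: [-0.6, -0.1, -0.1]
width: 0.0004
```

>>> drive_tool --series '[0, 0, 0.001, 0, 0, 0, 1, 0, 0, 0.001, 0, 0, 0, 1]'

```text
time_s: 2.62
tcp_pos: [0.4778, -0.0978, 0.0645]
tcp_rot: [3.132, 0.242, 0.002]
wrist_force: [-0.2, 0.0, 3.1]
width: 0.0006
```

>>> drive_tool --series '[0, 0, 0.001, 0, 0, 0, 1, 0, 0, 0.001, 0, 0, 0, 1]'

```text
time_s: 2.78
tcp_pos: [0.4778, -0.0979, 0.0633]
tcp_rot: [3.132, 0.242, 0.002]
wrist_force: [-0.3, -1.0, 4.8]
width: 0.0006
```

>>> drive_tool --series '[0, 0, 0.001, 0, 0, 0, 1, 0, 0, 0.001, 0, 0, 0, 1]'

```text
time_s: 2.95
tcp_pos: [0.4777, -0.0979, 0.0622]
tcp_rot: [3.132, 0.242, 0.002]
wrist_force: [-0.5, -2.0, 5.4]
width: 0.0003
```

>>> drive_tool --series '[0, 0, 0.001, 0, 0, 0, 1, 0, 0, 0.001, 0, 0, 0, 1]'

```text
time_s: 3.12
tcp_pos: [0.4778, -0.0979, 0.0615]
tcp_rot: [3.132, 0.242, 0.002]
wrist_force: [-1.2, -1.6, 6.3]
width: 0.0007
```

>>> drive_tool --series '[0, 0, 0.001, 0, 0, 0, 1, 0, 0, 0.001, 0, 0, 0, 1]'

```text
time_s: 3.28
tcp_pos: [0.4778, -0.0979, 0.0612]
tcp_rot: [3.132, 0.242, 0.001]
wrist_force: [-2.8, -1.3, 12.1]
width: 0.0002
```

>>> drive_tool --series '[0, 0, 0.001, 0, 0, 0, 1, 0, 0, 0.001, 0, 0, 0, 1]'

```text
time_s: 3.45
tcp_pos: [0.4779, -0.0979, 0.061]
tcp_rot: [3.132, 0.242, 0.001]
wrist_force: [-6.5, -0.0, 18.9]
width: 0.0008
```

>>> drive_tool --series '[0, 0, -0.03, 0, 0, 0, 1, 0, 0, -0.05, 0, 0, 0, 1, 0, 0.035, -0.05, 0, 0, 0, 1, 0, 0.065, -0.05, 0, 0, 0, 1, 0, 0.079, -0.05, 0, 0, 0, 1, 0, 0.079, -0.05, 0, 0, 0, 1, 0, 0.079, -0.05, 0, 0, 0, 1]'

```text
time_s: 4.03
tcp_pos: [0.4885, -0.1756, 0.1079]
tcp_rot: [-3.131, -0.238, 0.002]
wrist_force: [0.1, -0.9, -0.9]
width: 0.0003
```

Run:
```python
from h import *
c=eyes.camera("top"); print(ray(c,(160+508/2.7,110+387/2.7),.038))
s=status.observe(); print(s["tcp_pos"],s["wrist_force"])
d=eyes.camera("side")
cv2.imwrite("pics/a.png",np.hstack([cv2.resize(c["image"][150:320,190:390,::-1],(400,340)),cv2.resize(d["image"][150:320,210:410,::-1],(400,340))]))
```

```text
[ 0.48801839 -0.16932273  0.038     ]
[ 0.48826537 -0.17495777  0.10773837] [-0.93882047 -0.61224675  0.67658903]
```

View pics/a.png

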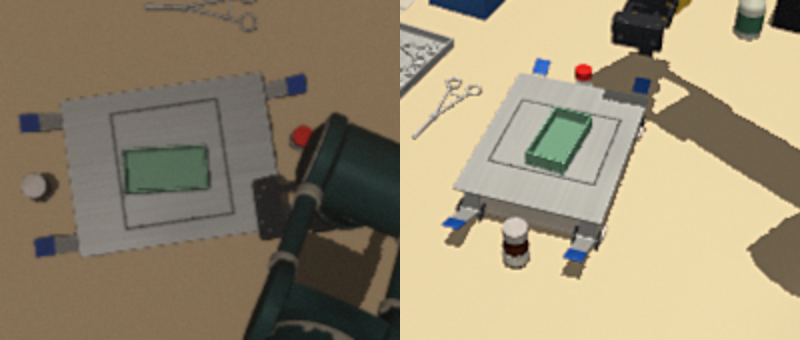

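>>> drive_tool --series '[0, 0, 0.03, 0, 0, 0, 1, 0, 0, 0.05, 0, 0, 0, 1, 0, 0, 0.056, 0, 0, 0, 1, 0, 0, 0.06, 0, 0, 0, 1, 0, 0, 0.063, 0, 0, 0, 1, 0, 0, 0.066, 0, 0, 0, 1, 0, 0, 0.069, 0, 0, 0, 1, 0, 0, 0.069, 0, 0, 0, 1]'

```text
time_s: 4.8
tcp_pos: [0.4898, -0.1757, 0.04]
tcp_rot: [3.132, 0.242, 0.002]
wrist_force: [0.9, 0.9, -0.7]
width: 0.0007
```

>>> drive_tool --series '[0, 0, 0.003, 0, 0, 0, 1, 0, 0, 0.006, 0, 0, 0, 1, 0, 0, 0.009, 0, 0, 0, 1, 0, 0, 0.011, 0, 0, 0, 1, 0, 0, 0.012, 0, 0, 0, 1, 0, 0, 0.012, 0, 0, 0, 1]'

```text
time_s: 5.3
tcp_pos: [0.4891, -0.1756, 0.0274]
tcp_rot: [-3.132, -0.241, 0.0]
wrist_force: [0.3, -1.0, 0.6]
width: 0.0003
```

Run:
```python
from h import *
d=eyes.camera("side"); c=eyes.camera("top")
cv2.imwrite("pics/b.png",cv2.resize(d["image"][160:240,270:370,::-1],None,fx=7,fy=7,interpolation=cv2.INTER_CUBIC))
for k in range(4):
    s=status.observe(); print(s["tcp_pos"],s["wrist_force"]); eyes.camera("top")
```

```text
[ 0.48883141 -0.17544407  0.02741166] [1.18358278 0.43234544 0.3772245 ]
[ 0.48877943 -0.17543774  0.02742864] [ 0.15050395 -0.2042051   0.33084723]
[ 0.48876186 -0.17538865  0.02743399] [0.15106547 0.67393577 0.67974242]
[ 0.48874551 -0.17540984  0.0274373 ] [-0.16455266 -1.314119   -0.2056046 ]
```

View pics/b.png

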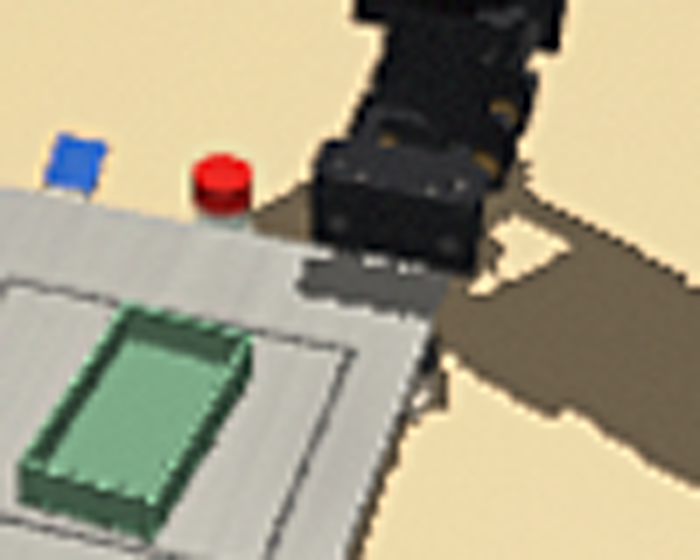

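>>> drive_tool --series '[0, 0, 0.001, 0, 0, 0, 1, 0, 0, 0.002, 0, 0, 0, 1]'

```text
time_s: 5.77
tcp_pos: [0.4889, -0.1755, 0.0257]
tcp_rot: [-3.132, -0.242, 0.001]
wrist_force: [-2.2, 1.8, 8.1]
width: -0.0
```

>>> drive_tool --series '[0, 0, 0.001, 0, 0, 0, 1, 0, 0, 0.001, 0, 0, 0, 1]'

```text
time_s: 5.93
tcp_pos: [0.489, -0.1755, 0.0255]
tcp_rot: [-3.132, -0.242, 0.002]
wrist_force: [-3.4, 1.2, 8.9]
width: 0.0004
```

>>> drive_tool --series '[0, 0, 0.001, 0, 0, 0, 1, 0, 0, 0.001, 0, 0, 0, 1, 0, 0, 0.001, 0, 0, 0, 1]'

```text
time_s: 6.18
tcp_pos: [0.4891, -0.1755, 0.0253]
tcp_rot: [-3.132, -0.242, 0.002]
wrist_force: [-5.4, 2.8, 15.9]
width: 0.0007
```

>>> drive_tool --series '[0, 0, 0.001, 0, 0, 0, 1, 0, 0, 0.001, 0, 0, 0, 1, 0, 0, 0.001, 0, 0, 0, 1]'

```text
time_s: 6.43
tcp_pos: [0.4891, -0.1755, 0.0251]
tcp_rot: [-3.132, -0.242, 0.002]
wrist_force: [-7.9, 2.8, 20.6]
width: 0.0007
```

>>> drive_tool --series '[0, 0, -0.03, 0, 0, 0, 1, 0, 0, -0.06, 0, 0, 0, 1, 0, 0, -0.085, 0, 0, 0, 1, 0, -0.035, -0.085, 0, 0, 0, 1, 0, -0.065, -0.085, 0, 0, 0, 1, 0, -0.079, -0.085, 0, 0, 0, 1, 0, -0.079, -0.085, 0, 0, 0, 1, 0, -0.079, -0.085, 0, 0, 0, 1]'

```text
time_s: 7.1
tcp_pos: [0.4769, -0.0971, 0.1076]
tcp_rot: [3.132, 0.245, 0.0]
wrist_force: [0.1, -0.5, 0.9]
width: 0.0006
```

Run:
```python
from h import *
c=eyes.camera("top"); d=eyes.camera("side")
s=status.observe(); print(s["tcp_pos"],s["wrist_force"])
cv2.imwrite("pics/c.png",np.hstack([cv2.resize(c["image"][150:320,190:390,::-1],(400,340)),cv2.resize(d["image"][150:320,210:410,::-1],(400,340))]))
```

```text
[ 0.47732808 -0.09810826  0.10766852] [ 0.85682431 -0.09996676 -0.32979867]
```

View pics/c.png

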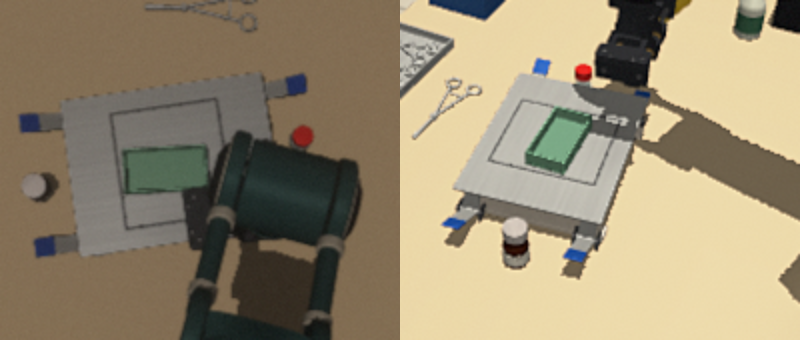

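The plate and vials haven't moved. The near right pad is now low, just visible at (642,93) in the side half. I'll press the corner again.

>>> drive_tool --series '[0, 0, 0.025, 0, 0, 0, 1, 0, 0, 0.037, 0, 0, 0, 1, 0, 0, 0.041, 0, 0, 0, 1, 0, 0, 0.043, 0, 0, 0, 1, 0, 0, 0.044, 0, 0, 0, 1, 0, 0, 0.044, 0, 0, 0, 1]'

```text
time_s: 7.7
tcp_pos: [0.4762, -0.0983, 0.0643]
tcp_rot: [-3.132, -0.241, 0.005]
wrist_force: [-3.0, -0.3, 5.6]
width: 0.0004
```

>>> drive_tool --series '[0, 0, 0.001, 0, 0, 0, 1, 0, 0, 0.001, 0, 0, 0, 1]'

```text
time_s: 7.87
tcp_pos: [0.4765, -0.0983, 0.0641]
tcp_rot: [-3.132, -0.241, 0.004]
wrist_force: [-6.9, 0.6, 10.8]
width: 0.0005
```

>>> drive_tool --series '[0, 0, 0.001, 0, 0, 0, 1, 0, 0, 0.001, 0, 0, 0, 1, 0, 0, 0.001, 0, 0, 0, 1]'

```text
time_s: 8.12
tcp_pos: [0.4765, -0.0983, 0.064]
tcp_rot: [-3.132, -0.241, 0.004]
wrist_force: [-10.1, 2.3, 18.3]
width: 0.0007
```

Under 18 N the corner now holds at 0.064, against 0.061 before. Lifting clear.

>>> drive_tool --series '[0, 0, 0, 0, 0, 0, 1, 0, 0, -0.03, 0, 0, 0, 1, 0, 0, -0.07, 0, 0, 0, 1, 0, 0, -0.11, 0, 0, 0, 1, 0, 0.035, -0.13, 0, 0, 0, 1, 0, 0.075, -0.14, 0, 0, 0, 1, 0, 0.11, -0.15, 0, 0, 0, 1, 0, 0.15, -0.15, 0, 0, 0, 1, 0, 0.19, -0.15, 0, 0, 0, 1, 0, 0.23, -0.15, 0, 0, 0, 1, 0, 0.27, -0.15, 0, 0, 0, 1, 0, 0.3, -0.15, 0, 0, 0, 1, 0, 0.3, -0.15, 0, 0, 0, 1, 0, 0.3, -0.15, 0, 0, 0, 1]'

```text
time_s: 9.28
tcp_pos: [0.5228, -0.3963, 0.2117]
tcp_rot: [-3.133, -0.236, -0.0]
wrist_force: [-0.5, 0.1, 0.5]
width: 0.0007
```

Run:
```python
from h import *
c=eyes.camera("top"); d=eyes.camera("side")
s=status.observe(); print(s["time_s"],s["tcp_pos"],s["wrist_force"])
cv2.imwrite("pics/d.png",np.hstack([cv2.resize(c["image"][150:320,190:390,::-1],(400,340)),cv2.resize(d["image"][150:320,210:410,::-1],(400,340))]))
```

```text
9.3833 [ 0.52274924 -0.39376592  0.21163303] [-0.57029719  0.54983214  0.54035108]
```

View pics/d.png

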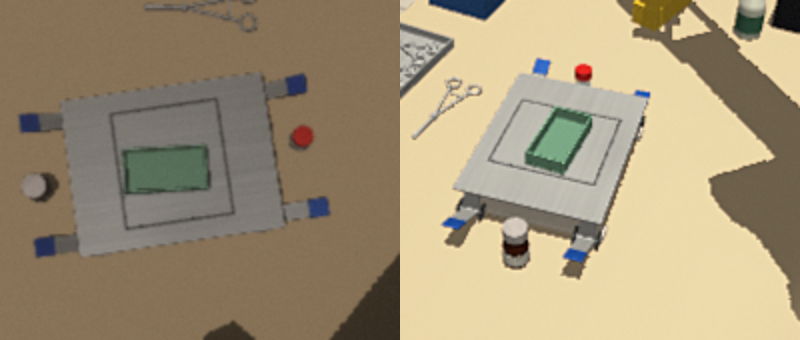

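The near right tab lies flat: its pad has moved out to (319,207) in the top half and is brighter. The other three tabs are up, and the plate, dish and vials are where they started. Handing in.

```bash
python3 -c "
from rig import job; print(job.close_job())"
```

```text
the job is handed in; nothing more can be done
None
```

The near right corner was the one that gave. Its tab is now flat, and the corner held when I pressed it again. I handed the job in at about 9.4 s of the 48 s allowed; no verdict was reported.

- **Finding the corner:** I pressed the near right corner first. It sank about 4 mm at 5–6 N, then stopped hard up to 19 N. Because that was so clear, I did not press the other three corners.
- **Tab:** I pressed its pad down until it stopped, with 20.6 N on the wrist and the fingertips 14 mm above the table. That is the height given for a flat tab.
- **Second press:** Under 18 N the corner went down less than 1 mm and stayed about 3 mm higher than before. A sideways force of up to 10 N built up during this press.
- **Final pictures:** The near right tab looks flat and the other three are still raised. I saw no movement of the plate, dish or vials. The final crops did not fully cover the bottles, jar and carton, but the arm did not go near enough to touch them. The gripper was clear of everything when I handed in.

No check failed. During the tab press, the wrist force read about zero on most of the way down instead of the stated 2–8 N; those readings were taken with the arm at rest. It rose clearly only near the stop.

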